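Shift the sausage slicer's gate lever and load it

TASK

Get the small bench slicer ready to cut: work its ball-topped lever through the zigzag gate, leg by leg, all the way to the far end of the last leg, which slides the cover off the feed cradle. Then lay the dry sausage lengthwise in the uncovered cradle, in the middle between the front lip and the blade and flat on its floor, without dropping it in, and let go. Leave the onion, the mustard jar, the salt shaker and the pepper mill where they stand.

Things in the scene. Friction and masses are not known exactly. Their poses are not given: they have to be found in the camera images.
- slicer: Bench slicer, white with metal parts, fixed to the worktop; 175 x 256 x 92 mm (x, y, z) without lever and blade. Origin: middle of its underside; x points from its front (robot side) to its back, y to its left, z up. Left half: level steel gate plate (x -81..81, y -30..118 mm). Right half: feed cradle, with an upright round blade (104 mm across, top at z = 116 mm) at its back end.
- gate (a point): Middle of the zigzag slot, on the gate plate's top, 90 mm up; axes as the slicer's. Slot 20 mm wide, lever stalk 12 mm. Three legs along x (x -30..30 mm) at y = -45, 0, 45 mm; first and middle joined by a crossing at the back (x 10..30), middle and last at the front (x -30..-10). So: push back, left 45, pull to the front, left 45, push back; steel walls stop the lever elsewhere.
- carriage (a joint): Sideways travel of lever and cradle cover together, in m, along the slicer's +y: 0 in the first (right) leg, 0.045 in the middle leg, 0.090 in the last (left) leg; about 4 mm of play in each leg. Starts at 0. Moved by the lever; about 2 N of friction, stays where left.
- cover (a point): Middle of the cradle cover's top, a flat metal plate 146 x 60 x 4 mm (x, y, z), 78.5 mm above the worktop, that moves with joint carriage. At 0 it lies over the cradle; at 0.090 it has gone under the gate plate and its near edge is 60 mm to the left of the cradle's centre line.
- lever (a joint): Swing of the lever in rad about an axle along the slicer's y, 14 mm above the worktop at slicer x = 0: 0 upright, + leans to the slicer's back (+x), - to its front; stops at -0.31 and 0.31. Starts somewhere in the first leg. Changes legs only beyond about 0.23 (first to middle) or -0.23 (middle to last); aim for 0.29. About 1 N at the knob moves it; it stays where left.
- lever_knob (a point): Centre of the black ball knob, 36 mm in diameter, on top of the lever, 138 mm from its axle. In the slicer's frame it stands at x = 138 sin(lever), y = -5 + carriage, z = 14 + 138 cos(lever) mm. The axes are the lever's. The ball swivels freely on a pin along y, so a level grip can stay level.
- end_notch (a point): Where the knob's centre stands when the lever is home at the far (back) end of the last (left) leg (lever 0.30, carriage 0.090); fixed in the slicer.
- cradle (a point): Middle of the feed cradle's flat floor, 54 mm above the worktop, 100 mm to the right (-y) of the slicer's origin; x (lengthwise) and y as the slicer's. Floor 150 x 52 mm. Front lip, 69 mm above the worktop, inner face at x = -71 mm; blade face at x = 74 mm.
- cradle_lips (a point): Point 16 mm above cradle, level with the tops of the cradle's sloping side lips: 44 mm between their inner faces at the floor, 64 mm at the top (70 mm above the worktop). They stand only at x = -72..-28 and 28..72 mm; the middle 56 mm of each side is open for fingers.
- dry_sausage: Dark red wrinkled dry sausage, 40 mm wide (x), 114 mm long with its tied ends (y, the solid part 90 mm), 33 mm high, about 0.13 kg, rigid, lying on the board. Origin: middle of its underside; y along its length.
- sausage_middle (a point): Centre of the dry sausage, 16.5 mm above its underside.
- board: Striped wooden chopping board, 239 x 362 mm, 17 mm thick, fixed, on the right; origin at the middle of its underside. The sausage and the onion lie on it, in either order.
- onion: Brown onion, 68 mm wide, 93 mm high, on the board; origin at its foot. Bystander.
- mustard_jar: Glass jar with black lid, 65 mm wide, 94 mm high; origin at its foot. Bystander, front left.
- salt_shaker: Clear shaker with grey top, 44 mm wide, 90 mm high; origin at its foot. Bystander, behind.
- pepper_mill: Wooden pepper mill, 58 mm wide, 170 mm high; origin at its foot. Bystander, behind the board.
Not all that is in view belongs to the job. What is shaped like the dry_sausage but purple is not meant.

How it is judged:
By the outcome, as a careful person would: the job done as asked, in the order asked, and still so for the second after the job is handed in, with the robot touching nothing.
It also fails if it takes over 64 s, if anything falls off the work surface, if the arm or the gripper's body presses on something with over 40 N, if the wrist force passes 120 N, or if a joint passes its speed limit or range.

ROBOT

A 6-joint arm with a two-finger parallel gripper is mounted at the origin on a cart in front of the work surface, level with it; the furniture and walls round the work are solid. World frame = base frame: x ahead of the robot, y to its left, z up, the work surface at z = 0. Lengths are in m, angles in rad, forces in N, time in s.
With the tool pointing down it reaches from about 0.35 to 0.875 m from the base axis. Payload 4.2 kg.
Tool frame: the origin (TCP) lies on the centre line of the jaws, within the pads' length; the fingertips stand 22 mm ahead of it and the grasp point (between the pads) lies 3 mm ahead of it; z points along the fingers, x is the direction in which the jaws open and shut, and the axes are right-handed (so a half turn about z gives the same grasp; the last joint's range is limited). The gripper opens to 87 mm and grips with 3 to 60 N. Pads are 19 mm wide; open, the fingers measure 117 mm over their backs; the gripper's body (75 mm by 190 mm) begins 51 mm behind the grasp point.
Start: joints at [0.259, 0.385, 0.008, 0, -1.194, -0.259], TCP at [0.625, 0, 0.245] pointing down, gripper open.
Joint ranges: [-3.14, 3.14], [-1.21, 2.06], [-1.07, 1.41], [-3.16, 2.05], [-2.99, -0.16], [-3.1, 3.1]. Speed limits (rad/s): [2.79, 2.79, 3.14, 3.14, 3.14, 3.14].

INTERFACE

Orientations are given as a unit quaternion [x, y, z, w].
In Python, from station import observe, camera, close_job gives the robot as it stands.
- The arm moves only by the tool drive_tool, never from a script. Its argument "plan" is a list of rows, each a list of 5 numbers: the closure in counts, from 0 (fully open) to 255 (shut), then the shift along the world's x, y, z in mm, then the turn about the world's z in rad. A call has 1 to 8 rows; each row shifts and turns the pose as measured when the row begins; what a row does not reach is not made up. A row lasts 1/8 s, in which the tool goes at most 62.5 mm and 10.7 degrees, less where a joint would pass 70% of its speed; a pose out of reach is approached as far as the arm can. A call with a gripper value outside its range is refused whole. The fingers move at their own pace and stop on an object; the grip force is fixed at half the most. Time passes only in rows, so rows that do not move let the fingers close. It gives the time, the measured TCP pose, the force and the opening at its end, in the units of the state.
- observe(): the state, without advancing time (a new reading comes with each control period).
- camera(name): name is "scene" or "side" or "wrist"; returns a dict with "pixels" (420x560x3 uint8, red, green, blue), "fx", "fy", "cx", "cy" (pixels), "rvec" (rotation vector, rad) and "tvec" (3), from world to camera coordinates, as OpenCV has them. Camera axes: x right, y down, z forward; pixel columns grow to the right and rows downward; lengths in m; the calibration is good to about 2 mm. A picture is of the moment at which its call begins. There is no depth.
- close_job(): hands the job in, once; it reports no verdict.
The state is a dict: "time": time; "qpos": joint angles; "joint_vel": joint speeds; "tau": joint torques, N m; "eef_pos": TCP position; "orientation": TCP orientation; "contact_force": force on the tool from outside, world axes, zero at the start; "wrist_torque": the same for the moment, N m; "width": finger opening in m.
Only numpy, scipy, OpenCV 4.12 (cv2) and the standard library are available. Lean on these libraries where they do the work, as an engineer would, in place of code of your own. Each camera call takes 0.05 s, during which the arm holds its last target.

## Working session

There is one attempt and no reset: what is moved stays moved. The work goes in short steps, Python scripts to look and compute and a tool call to move; the robot and the scene stay as the last step left them, time stands still between calls to the robot, and variables do not carry over. Pictures are saved under pics/ and viewed, and the job is handed in when it is done.

Besides the shell and the picture viewer there is one more tool, called by a JSON object that holds its "name" and its "arguments", one argument or row to a line. drive_tool: Moves the arm, as the interface text tells. Its arguments: {"type":"object","properties":{"plan":{"type":"array"}},"required":["plan"]}

```bash
ls; mkdir -p pics; python3 - <<'E'
from station import observe,camera
import cv2
s=observe(); print(s)
for n in ("scene","side","wrist"):
    c=camera(n); cv2.imwrite(f"pics/{n}0.png",c["pixels"][:,:,::-1]); print(n,c["fx"],c["cx"],c["cy"],c["rvec"],c["tvec"])
E
```

```text
pics
{'time': 0.0, 'qpos': array([ 2.58613655e-01,  3.85556477e-01,  6.63758726e-03, -5.14594847e-04,
       -1.19399490e+00, -2.58644054e-01]), 'joint_vel': array([-0.00213704,  0.00187825, -0.00084407,  0.0002843 ,  0.00075672,
        0.0004241 ]), 'tau': array([ 5.69075401e-04, -3.90661991e+01,  1.87403029e+01,  4.22001421e+00,
        1.09914420e-02, -1.81494070e-04]), 'eef_pos': array([6.24448615e-01, 3.41042898e-05, 2.43461886e-01]), 'orientation': array([ 1.10125063e-04,  9.99999405e-01, -3.95834421e-05, -1.08468408e-03]), 'contact_force': array([ 0.75771807,  0.72105581, -0.47785538]), 'wrist_torque': array([ 0.00977625, -0.00104257,  0.01884784]), 'width': 0.08674039260570966}
scene 491.22707429182793 284.4497373764696 203.93838145049793 [ 2.05663973 -0.55998896  0.31022985] [-0.52571275  0.16588141  1.79971043]
side 545.5077764697814 275.0626277695955 212.8867586730167 [ 2.24433553 -0.0708556   0.0059836 ] [-0.49668168  0.00546083  1.75580445]
wrist 290.32242308644726 277.3026350335274 210.06720118868876 [-4.76610183e-04  3.11722444e+00  3.81201586e-01] [ 0.62437216 -0.02890452  0.38698748]
```

View pics/scene0.png

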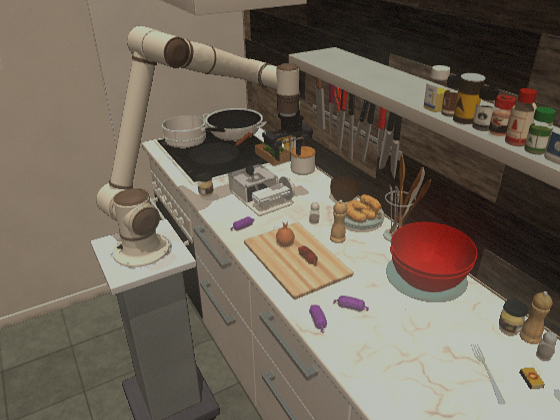

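View pics/side0.png

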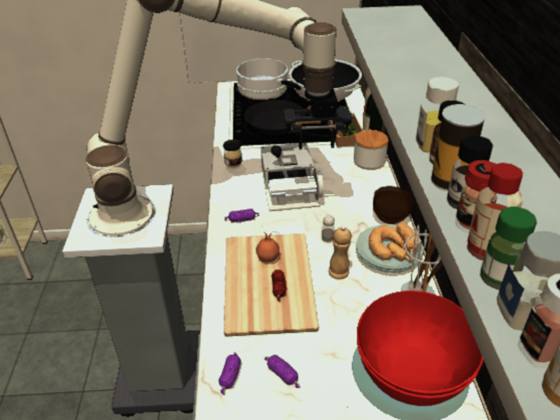

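View pics/wrist0.png

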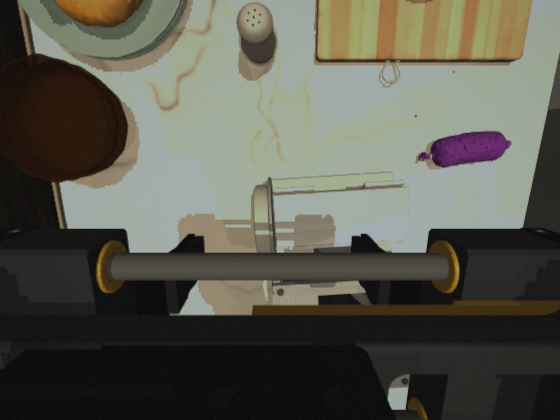

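```bash
cat > h.py <<'E'
import numpy as np,cv2
from station import observe,camera
def ray(c,u,v):
    R=cv2.Rodrigues(np.array(c["rvec"],float))[0]; t=np.array(c["tvec"],float)
    o=-R.T@t; d=R.T@np.array([(u-c["cx"])/c["fx"],(v-c["cy"])/c["fy"],1.]); return o,d
def onz(c,u,v,z):
    o,d=ray(c,u,v); return o+d*(z-o[2])/d[2]
def proj(c,P):
    K=np.array([[c["fx"],0,c["cx"]],[0,c["fy"],c["cy"]],[0,0,1.]])
    return cv2.projectPoints(np.array(P,float).reshape(-1,3),np.array(c["rvec"],float),np.array(c["tvec"],float),K,None)[0].reshape(-1,2)
def tri(pairs):
    A=np.zeros((3,3));b=np.zeros(3)
    for c,u,v in pairs:
        o,d=ray(c,u,v);d=d/np.linalg.norm(d);M=np.eye(3)-np.outer(d,d);A+=M;b+=M@o
    p=np.linalg.solve(A,b); return p,[np.round(1000*np.linalg.norm((np.eye(3)-np.outer(ray(c,u,v)[1],ray(c,u,v)[1])/np.dot(ray(c,u,v)[1],ray(c,u,v)[1]))@(p-ray(c,u,v)[0])),1) for c,u,v in pairs]
def crop(c,name,x0,y0,w,h,k):
    im=c["pixels"][y0:y0+h,x0:x0+w,::-1]
    cv2.imwrite(name,cv2.resize(im,None,fx=k,fy=k,interpolation=cv2.INTER_CUBIC))
E
python3 - <<'E'
from h import *
for n,b in (("scene",(215,145,100,75,8)),("side",(250,130,100,85,7)),("wrist",(170,150,250,150,3))):
    c=camera(n); crop(c,f"pics/{n}0z.png",*b)
E
```

```text
(no output)
```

View pics/scene0z.png

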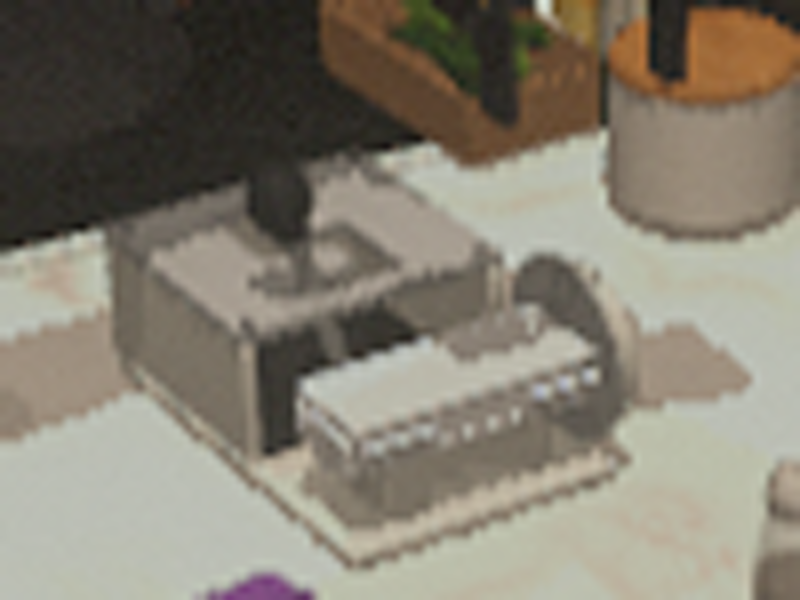

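View pics/side0z.png

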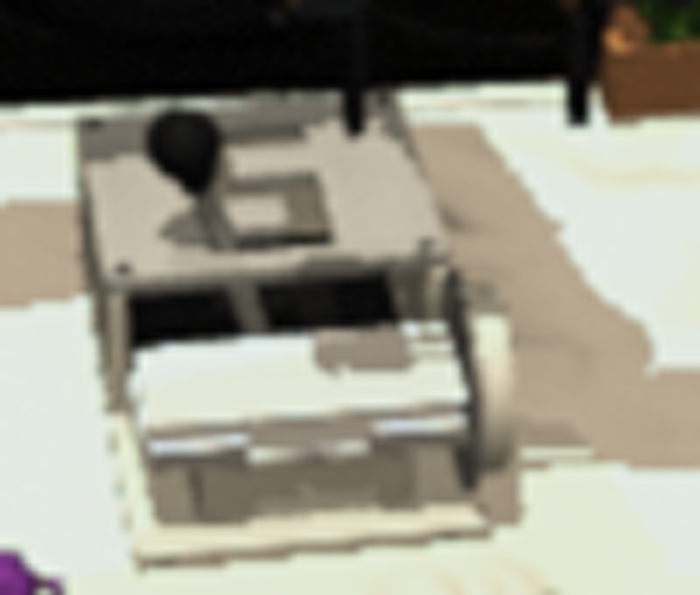

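View pics/wrist0z.png

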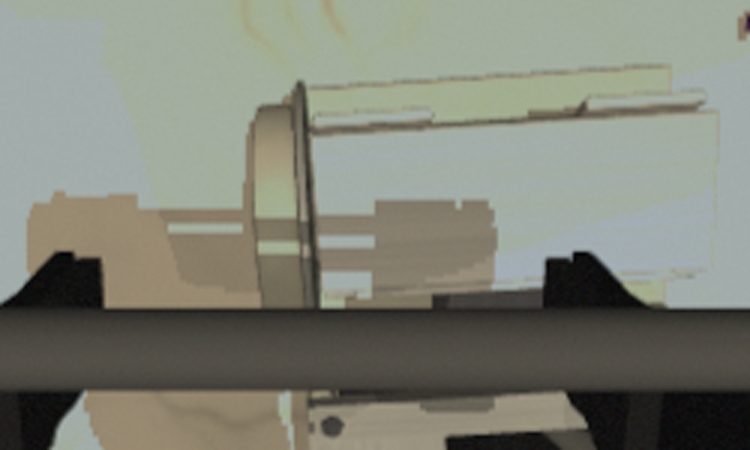

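```bash
python3 - <<'E'
from h import *
C={n:camera(n) for n in("scene","side","wrist")}
S=lambda a,b:(215+(a+.5)/8-.5,145+(b+.5)/8-.5); D=lambda a,b:(250+(a+.5)/7-.5,130+(b+.5)/7-.5); W=lambda a,b:(170+(a+.5)/3-.5,150+(b+.5)/3-.5)
print("knob",tri([(C["scene"],*S(279,200)),(C["side"],*D(184,150))]))
for n,q in dict(FR=W(718,112),FL=W(710,272),BR=W(311,136)).items(): print("cover wrist",n,onz(C["wrist"],*q,.0785))
print("edge base FR",tri([(C["scene"],*S(355,566)),(C["side"],*D(138,568))]), "BR",tri([(C["scene"],*S(630,462)),(C["side"],*D(490,530))]))
print("plate FR",tri([(C["scene"],*S(243,338)),(C["side"],*D(105,282))]),"BR",tri([(C["scene"],*S(497,252)),(C["side"],*D(447,248))]))
print("cover FR",tri([(C["scene"],*S(358,440)),(C["side"],*D(150,435))]),"FL",tri([(C["scene"],*S(300,385)),(C["side"],*D(130,355))]))
print("bolt plate BR wrist",onz(C["wrist"],*W(332,426),.09), "edge",[onz(C["wrist"],*W(*p),.09) for p in((310,405),(560,393))])
# red sausage, purple, onion masks
for n in("scene","side"):
    c=C[n];h=cv2.cvtColor(c["pixels"],cv2.COLOR_RGB2HSV)
    m=(((h[...,0]<6)|(h[...,0]>172))&(h[...,1]>130)&(h[...,2]>25)&(h[...,2]<170)).astype(np.uint8)
    k,l,st,ce=cv2.connectedComponentsWithStats(m)
    print(n,[(st[i].tolist(),ce[i].round(1).tolist()) for i in range(1,k) if st[i][4]>40])
crop(C["scene"],"pics/sbz.png",240,215,110,80,7); crop(C["side"],"pics/dbz.png",220,225,100,110,5)
E
```

```text
knob (array([0.50891582, 0.11337603, 0.14258181]), [np.float64(0.7), np.float64(0.7)])
cover wrist FR [ 0.48575056 -0.0146323   0.0785    ]
cover wrist FL [0.48214269 0.04507354 0.0785    ]
cover wrist BR [ 0.62936281 -0.00592183  0.0785    ]
edge base FR (array([ 0.47781394, -0.02018026,  0.00237944]), [np.float64(0.3), np.float64(0.3)]) BR (array([ 0.63950207, -0.02154734,  0.01516478]), [np.float64(0.0), np.float64(0.0)])
plate FR (array([0.46971225, 0.08341333, 0.08884455]), [np.float64(1.4), np.float64(1.4)]) BR (array([0.63207694, 0.10532352, 0.08443629]), [np.float64(1.2), np.float64(1.2)])
cover FR (array([ 0.4855502 , -0.0125299 ,  0.07114622]), [np.float64(0.5), np.float64(0.5)]) FL (array([0.478995  , 0.03745463, 0.08012877]), [np.float64(0.5), np.float64(0.5)])
bolt plate BR wrist [0.62168028 0.10165212 0.09      ] edge [array([0.6298435, 0.0930558, 0.09     ]), array([0.53771798, 0.08811011, 0.09      ])]
scene [([333, 87, 9, 24, 86], [337.3, 96.5]), ([518, 88, 19, 16, 241], [526.9, 95.2]), ([342, 90, 6, 21, 82], [344.1, 100.0]), ([495, 95, 21, 15, 247], [504.9, 101.7]), ([377, 107, 10, 23, 136], [381.7, 118.2]), ([506, 135, 13, 9, 53], [512.0, 139.6]), ([390, 217, 88, 74, 3987], [435.0, 252.2])]
side [([465, 159, 57, 36, 1472], [493.6, 176.6]), ([473, 215, 4, 16, 49], [474.8, 223.3]), ([468, 239, 17, 18, 127], [475.3, 248.8]), ([272, 270, 14, 30, 283], [278.4, 283.2]), ([357, 290, 127, 116, 6916], [421.1, 340.8]), ([528, 324, 11, 21, 93], [532.5, 333.7])]
```

View pics/sbz.png

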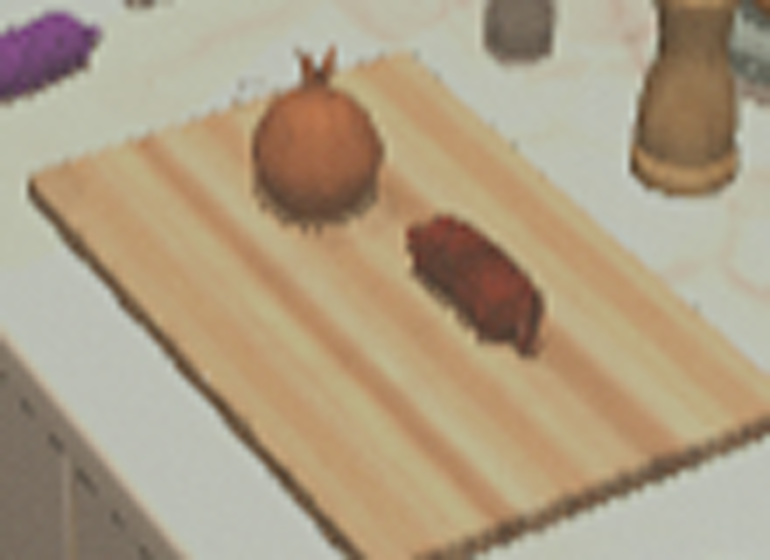

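View pics/dbz.png

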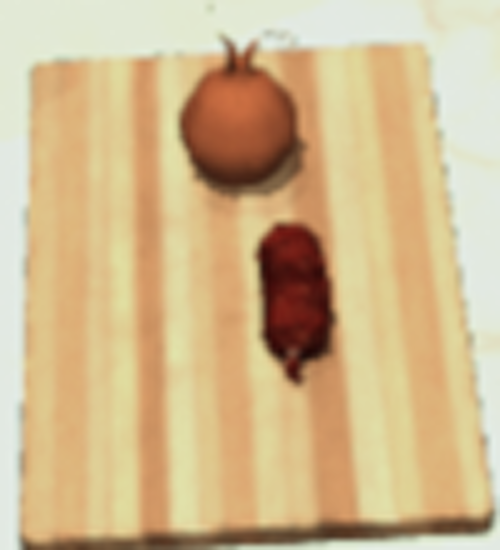

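{"name": "drive_tool", "arguments": {
  "plan": [
    [0,-50,38,0,0.029],
    [0,-50,38,0,0.029],
    [0,-15,36,0,0],
    [0,0,0,0,0]
  ]
}}

```text
time: 0.95
eef_pos: [0.5074, 0.1138, 0.2436]
orientation: [-0.029, 1.0, 0.0, 0.0]
contact_force: [-0.4, -0.5, 0.3]
width: 0.087
```

```bash
python3 - <<'E'
from h import *
c=camera("wrist"); cv2.imwrite("pics/w1.png",c["pixels"][:,:,::-1])
print(proj(c,[[.509,.1125,.145],[.5511,.1193,.09]]))
E
```

```text
[[275.7089793  215.56500718]
 [234.94374174 205.77205606]]
```

View pics/w1.png

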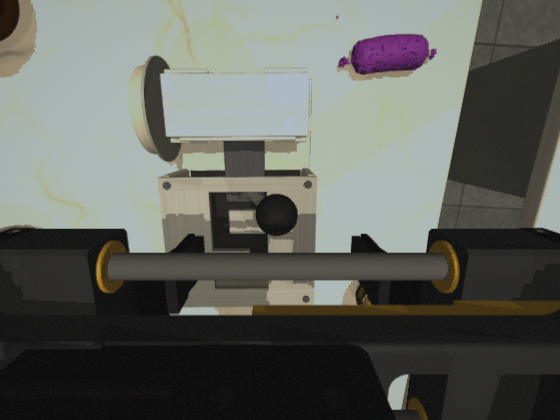

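```bash
python3 - <<'E'
from h import *
c=camera("wrist"); crop(c,"pics/w1z.png",120,50,210,190,4)
h=cv2.cvtColor(c["pixels"],cv2.COLOR_RGB2GRAY)[185:245,245:305]
m=(h<45).astype(np.uint8)
k,l,st,ce=cv2.connectedComponentsWithStats(m); i=1+np.argmax(st[1:,4]); print(st[i],ce[i]+[245,185])
E
```

```text
[   0    8   53   52 1654] [272.29987908 218.22793229]
```

View pics/w1z.png

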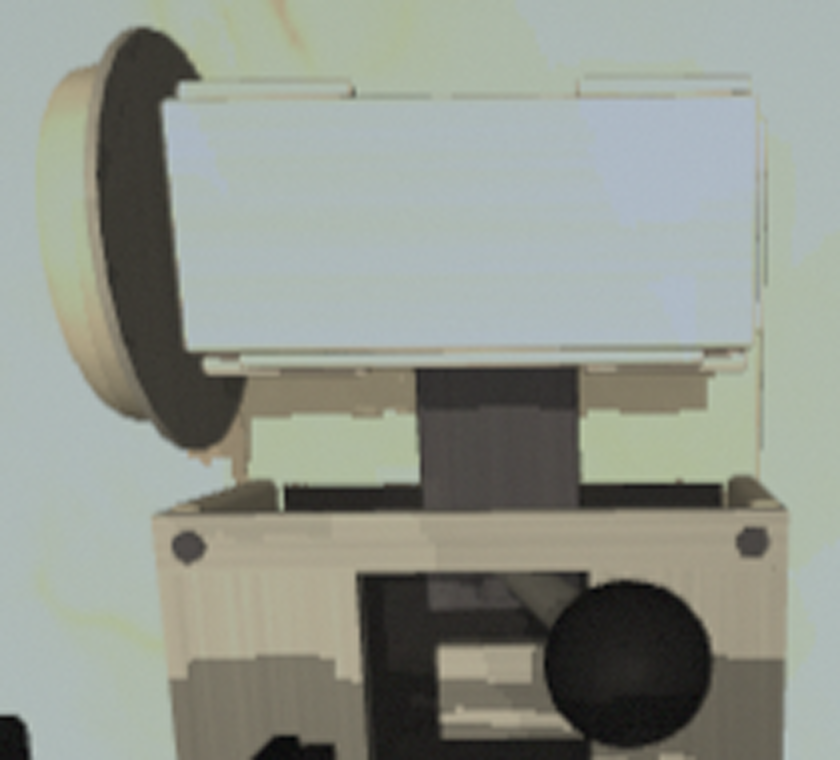

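```bash
python3 - <<'E'
from h import *
c=camera("wrist")
W=lambda a,b:(120+(a+.5)/4-.5,50+(b+.5)/4-.5)
P={n:onz(c,*W(*q),z)[:2] for n,q,z in (("pBR",(155,515),.09),("pFR",(788,513),.09),("cFR",(753,98),.0785),("cFL",(750,347),.0785),("cBL",(187,350),.0785),("cBR",(163,101),.0785),("knob",(628,663),.1456))}
for k,v in P.items(): print(k,v.round(4))
d=P["pBR"]-P["pFR"]; a=np.arctan2(d[1],d[0]); print("len",np.linalg.norm(d),a, "cover", np.linalg.norm(P["cBL"]-P["cFL"]),np.linalg.norm(P["cFR"]-P["cFL"]))
d2=P["cBL"]-P["cFL"]; print(np.arctan2(d2[1],d2[0]))
a=.058;R=np.array([[np.cos(a),-np.sin(a)],[np.sin(a),np.cos(a)]])
print("O plate",(P["pBR"]+P["pFR"])/2-R@[0,-.03], "O cover",(P["cFR"]+P["cFL"]+P["cBL"]+P["cBR"])/4-R@[0,-.1], "O knob",P["knob"]-R@[-.0421,-.005])
E
```

```text
pBR [0.6296 0.0935]
pFR [0.4703 0.0841]
cFR [ 0.486  -0.0139]
cFL [0.482  0.0441]
cBL [0.6243 0.0528]
cBR [ 0.628  -0.0053]
knob [0.5091 0.1105]
len 0.15948755264183143 0.059189983997675964 cover 0.14255028394830932 0.05816302386387615
0.061117259952512694
O plate [0.54820808 0.11875733] O cover [0.54928812 0.11924707] O knob [0.55081603 0.11795753]
```

{"name": "drive_tool", "arguments": {
  "plan": [
    [0,1,-3,-50,0.002],
    [0,0,0,-45,0],
    [0,0,0,0,0],
    [255,0,0,0,0],
    [255,0,0,0,0],
    [255,0,0,0,0]
  ]
}}

```text
time: 1.85
eef_pos: [0.5156, 0.1064, 0.1513]
orientation: [-0.025, 1.0, 0.001, 0.005]
contact_force: [0.3, 0.6, 0.3]
width: 0.0649
```

{"name": "drive_tool", "arguments": {
  "plan": [
    [255,0,0,0,0]
  ]
}}

```text
time: 1.98
eef_pos: [0.516, 0.1066, 0.1523]
orientation: [-0.025, 1.0, 0.002, 0.006]
contact_force: [0.5, 0.2, 0.4]
width: 0.0548
```

```bash
python3 - <<'E'
from h import *
s=observe(); print(s["eef_pos"],s["orientation"],s["contact_force"],s["width"],s["joint_vel"].round(3))
c=camera("wrist"); cv2.imwrite("pics/w2.png",c["pixels"][:,:,::-1])
E
```

```text
[0.51602485 0.10664957 0.15232887] [-0.02536473  0.99965857  0.00173273  0.00603138] [0.53214894 0.23437534 0.42199255] 0.05482348615560183 [-0.001 -0.009  0.007  0.001 -0.003  0.002]
```

View pics/w2.png

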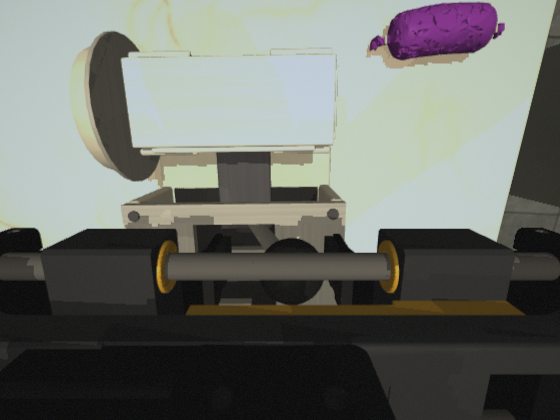

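{"name": "drive_tool", "arguments": {
  "plan": [
    [200,-6,4,-3,0],
    [255,0,0,0,0],
    [255,0,0,0,0],
    [255,0,0,0,0]
  ]
}}

```text
time: 2.52
eef_pos: [0.5091, 0.1111, 0.1492]
orientation: [-0.026, 1.0, 0.002, 0.006]
contact_force: [0.2, 0.6, -0.0]
width: 0.0343
```

{"name": "drive_tool", "arguments": {
  "plan": [
    [255,0,0,0,0],
    [255,0,0,0,0]
  ]
}}

```text
time: 2.78
eef_pos: [0.5091, 0.111, 0.1492]
orientation: [-0.026, 1.0, 0.002, 0.006]
contact_force: [0.0, -0.1, 0.1]
width: 0.0341
```

{"name": "drive_tool", "arguments": {
  "plan": [
    [255,13,1,3,0],
    [255,14,1,2,0],
    [255,14,1,1,0],
    [255,14,0,-1,0],
    [255,0,0,0,0]
  ]
}}

```text
time: 3.4
eef_pos: [0.5687, 0.1144, 0.1535]
orientation: [-0.025, 1.0, 0.002, 0.006]
contact_force: [1.1, 0.4, -1.0]
width: 0.0343
```

{"name": "drive_tool", "arguments": {
  "plan": [
    [255,10,1,-2,0],
    [255,9,0,-3,0],
    [255,0,0,0,0],
    [255,0,0,0,0]
  ]
}}

```text
time: 3.9
eef_pos: [0.5897, 0.1157, 0.1486]
orientation: [-0.025, 1.0, 0.002, 0.006]
contact_force: [-1.1, 0.7, 0.8]
width: 0.034
```

{"name": "drive_tool", "arguments": {
  "plan": [
    [255,-1,13,0,0],
    [255,-1,13,0,0],
    [255,-1,13,0,0],
    [255,0,2,0,0],
    [255,0,0,0,0]
  ]
}}

```text
time: 4.53
eef_pos: [0.586, 0.1585, 0.1489]
orientation: [-0.026, 1.0, 0.001, 0.006]
contact_force: [1.8, -2.2, -1.1]
width: 0.0343
```

{"name": "drive_tool", "arguments": {
  "plan": [
    [255,0,2,0,0],
    [255,0,0,0,0]
  ]
}}

```text
time: 4.78
eef_pos: [0.5859, 0.1605, 0.1489]
orientation: [-0.026, 1.0, 0.001, 0.006]
contact_force: [0.6, 0.5, -0.5]
width: 0.034
```

```bash
python3 - <<'E'
from h import *
c=camera("side"); crop(c,"pics/s3.png",240,120,110,85,7)
E
```

```text
(no output)
```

View pics/s3.png

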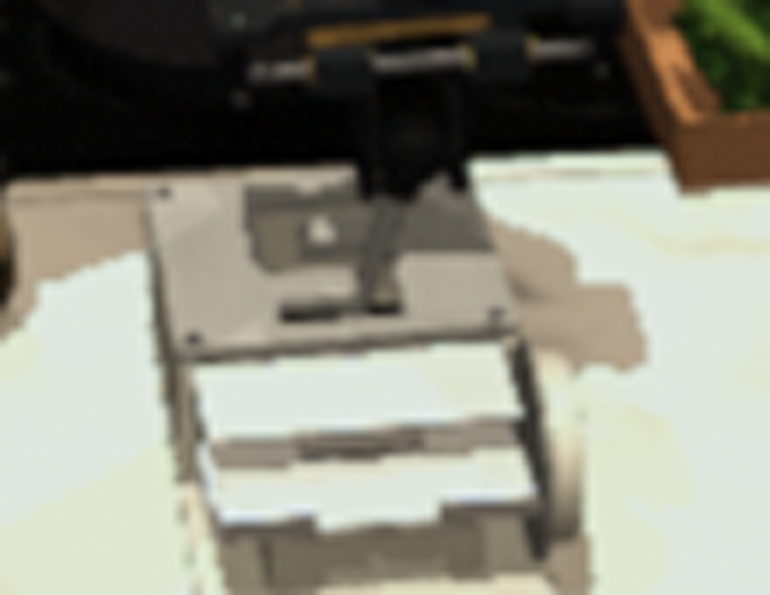

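{"name": "drive_tool", "arguments": {
  "plan": [
    [255,-13,-1,3,0],
    [255,-14,-1,2,0],
    [255,-14,0,0,0],
    [255,-14,-1,-1,0],
    [255,0,0,0,0]
  ]
}}

```text
time: 5.45
eef_pos: [0.5259, 0.1571, 0.1536]
orientation: [-0.026, 1.0, 0.002, 0.006]
contact_force: [-1.7, -0.1, -1.9]
width: 0.0341
```

{"name": "drive_tool", "arguments": {
  "plan": [
    [255,-9,-1,-2,0],
    [255,-8,0,-3,0],
    [255,0,0,0,0],
    [255,0,0,0,0]
  ]
}}

```text
time: 5.95
eef_pos: [0.5083, 0.1562, 0.1498]
orientation: [-0.026, 1.0, 0.002, 0.007]
contact_force: [0.1, -0.4, 0.7]
width: 0.0346
```

{"name": "drive_tool", "arguments": {
  "plan": [
    [255,-1,13,0,0],
    [255,-1,13,0,0],
    [255,0,13,0,0],
    [255,0,3,0,0],
    [255,0,0,0,0]
  ]
}}

```text
time: 6.58
eef_pos: [0.5058, 0.2002, 0.1498]
orientation: [-0.026, 1.0, 0.0, 0.006]
contact_force: [-2.0, -1.6, 2.3]
width: 0.0343
```

{"name": "drive_tool", "arguments": {
  "plan": [
    [255,13,2,3,0],
    [255,14,1,2,0],
    [255,14,1,1,0],
    [255,14,0,-1,0],
    [255,0,0,0,0]
  ]
}}

```text
time: 7.2
eef_pos: [0.565, 0.2049, 0.1532]
orientation: [-0.025, 1.0, 0.001, 0.006]
contact_force: [1.9, -0.1, 0.2]
width: 0.0342
```

{"name": "drive_tool", "arguments": {
  "plan": [
    [255,10,1,-2,0],
    [255,9,0,-3,0],
    [255,2,0,0,0],
    [255,0,0,0,0]
  ]
}}

```text
time: 7.7
eef_pos: [0.5848, 0.2061, 0.1483]
orientation: [-0.025, 1.0, 0.001, 0.003]
contact_force: [-2.0, -0.1, 2.4]
width: 0.0342
```

{"name": "drive_tool", "arguments": {
  "plan": [
    [255,3,0,-1,0],
    [255,2,0,0,0],
    [255,2,0,0,0]
  ]
}}

```text
time: 8.07
eef_pos: [0.5852, 0.206, 0.1482]
orientation: [-0.025, 1.0, -0.001, -0.005]
contact_force: [-7.5, 2.0, 5.3]
width: 0.0343
```

{"name": "drive_tool", "arguments": {
  "plan": [
    [255,0,0,0,0],
    [60,0,0,0,0],
    [0,0,0,0,0],
    [0,0,0,0,0],
    [0,0,0,0,0]
  ]
}}

```text
time: 8.7
eef_pos: [0.5866, 0.2063, 0.148]
orientation: [-0.026, 1.0, -0.0, -0.003]
contact_force: [-0.1, 0.5, -0.0]
width: 0.0663
```

```bash
python3 - <<'E'
from h import *
s=observe(); print(s["eef_pos"],s["orientation"],s["contact_force"],s["width"])
E
```

```text
[0.58662916 0.20629206 0.14796247] [-2.56319136e-02  9.99665680e-01 -1.95351722e-04 -3.39047179e-03] [-0.05711676  0.47960231 -0.04222465] 0.06633849358253119
```

Free; now lift up and check the lever and cover.

{"name": "drive_tool", "arguments": {
  "plan": [
    [0,0,0,20,0],
    [0,0,0,45,0],
    [0,0,0,45,0],
    [0,-10,-40,20,0],
    [0,-10,-40,0,0],
    [0,0,0,0,0]
  ]
}}

```text
time: 9.45
eef_pos: [0.5663, 0.1241, 0.2811]
orientation: [-0.026, 1.0, -0.001, -0.003]
contact_force: [0.7, -0.1, 0.4]
width: 0.0869
```

```bash
python3 - <<'E'
from h import *
s=observe(); print(s["eef_pos"],s["orientation"],s["width"])
c=camera("wrist"); cv2.imwrite("pics/w4.png",c["pixels"][:,:,::-1])
a=.06;R=np.array([[np.cos(a),-np.sin(a)],[np.sin(a),np.cos(a)]])
k=np.r_[[.5495,.119]+R@[.0408,.085],.1459]
print(k,proj(c,[k]))
E
```

```text
[0.56627987 0.12409858 0.28112092] [-2.60362810e-02  9.99656453e-01 -8.49847319e-04 -2.89224917e-03] 0.08692330731436568
[0.58512964 0.20629358 0.1459    ] [[254.44008362 283.60415938]]
```

View pics/w4.png

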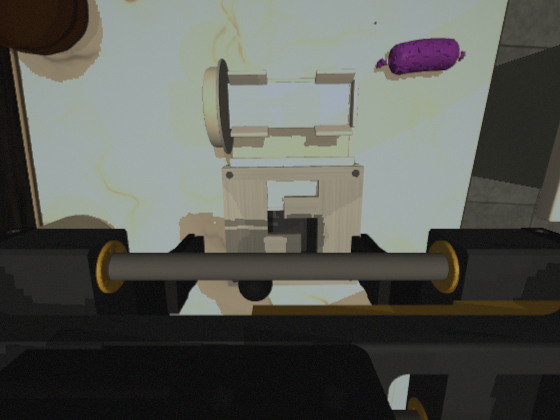

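```bash
python3 - <<'E'
from h import *
C={n:camera(n) for n in("scene","side")}
# scene crop7 (240,215); side crop5 (220,225)
S=lambda a,b:(240+(a+.5)/7-.5,215+(b+.5)/7-.5); D=lambda a,b:(220+(a+.5)/5-.5,225+(b+.5)/5-.5)
print("saus",tri([(C["scene"],*S(475,280)),(C["side"],*D(295,292))]))
print("far end",onz(C["side"],*D(288,228),.035),"near end",onz(C["side"],*D(297,360),.03))
print("scene far",onz(C["scene"],*S(415,235),.035),"near",onz(C["scene"],*S(535,335),.03))
print("onion",tri([(C["scene"],*S(318,152)),(C["side"],*D(240,125))]))
print("mill foot",onz(C["side"],339,273,0.01),"top",onz(C["side"],343,230,.165), onz(C["scene"],340,204,.165))
print(proj(C["side"],[[.6,0,0]]))
E
```

```text
saus (array([ 0.48808644, -0.36634944,  0.02642761]), [np.float64(0.5), np.float64(0.5)])
far end [ 0.48668648 -0.32544756  0.035     ] near end [ 0.4860718  -0.41813869  0.03      ]
scene far [ 0.47578188 -0.3293135   0.035     ] near [ 0.48663016 -0.4232496   0.03      ]
onion (array([ 0.46392163, -0.25174652,  0.04456243]), [np.float64(0.7), np.float64(0.7)])
mill foot [ 0.65836532 -0.32384058  0.01      ] top [ 0.66091088 -0.32167862  0.165     ] [ 0.64665594 -0.32878966  0.165     ]
[[306.5470318  205.49273893]]
```

{"name": "drive_tool", "arguments": {
  "plan": [
    [0,-9,-50,0,0],
    [0,-10,-55,0,0],
    [0,-10,-55,0,0],
    [0,-10,-55,0,0],
    [0,-10,-55,0,0],
    [0,-10,-55,0,0],
    [0,-10,-50,0,0],
    [0,-8,-30,0,0]
  ]
}}

```text
time: 10.6
eef_pos: [0.4927, -0.2813, 0.2748]
orientation: [-0.036, 0.999, -0.001, -0.006]
contact_force: [0.1, 1.1, -0.6]
width: 0.087
```

{"name": "drive_tool", "arguments": {
  "plan": [
    [0,0,-30,-10,0],
    [0,0,0,0,0]
  ]
}}

```text
time: 10.85
eef_pos: [0.4935, -0.3131, 0.2628]
orientation: [-0.035, 0.999, -0.001, -0.007]
contact_force: [-0.1, -0.0, -0.4]
width: 0.0873
```

```bash
python3 - <<'E'
from h import *
s=observe(); print(s["eef_pos"],s["orientation"],s["qpos"].round(3))
c=camera("wrist"); cv2.imwrite("pics/w5.png",c["pixels"][:,:,::-1])
print(proj(c,[[.488,-.371,.0335]]))
E
```

```text
[ 0.49345709 -0.3130668   0.26278239] [-3.49037423e-02  9.99366747e-01 -9.00210734e-04 -6.85729949e-03] [-0.285  0.309 -0.062  0.006 -1.213  0.353]
[[282.77641993 144.52142017]]
```

View pics/w5.png

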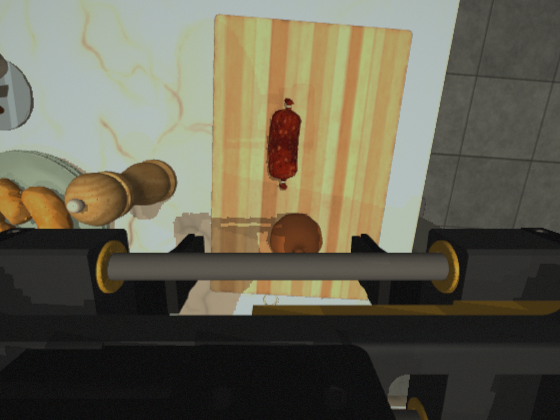

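```bash
python3 - <<'E'
from h import *
c=camera("wrist"); p=c["pixels"]; h=cv2.cvtColor(p,cv2.COLOR_RGB2HSV)
m=(((h[...,0]<7)|(h[...,0]>172))&(h[...,1]>120)&(h[...,2]<170)).astype(np.uint8); m[:90]=0;m[195:]=0;m[:,:250]=0;m[:,320:]=0
cnt=max(cv2.findContours(m,0,2)[0],key=cv2.contourArea)
r=cv2.minAreaRect(cnt); print(r)
M=cv2.moments(cnt); print(M["m10"]/M["m00"],M["m01"]/M["m00"])
v=np.array([onz(c,*q[0],.0335)[:2] for q in cnt]); 
vx,vy,x,y=cv2.fitLine(np.argwhere(m)[:,::-1].astype(np.float32),cv2.DIST_L2,0,.01,.01).ravel(); print(vx,vy,x,y)
A=onz(c,x-60*vx/abs(vy)*np.sign(vy),y-60,.0335);B=onz(c,x,y,.0335);d=A-B
print("ctr",B,"dir",d/np.linalg.norm(d), "yaw y-axis",np.arctan2(d[0],-d[1]))
for q in ((289,101),(282,186),(287,108),(282,180)): print(q,onz(c,*q,.0335))
Rm=cv2.minAreaRect((v*1000).astype(np.float32)); print(Rm)
E
```

```text
((283.55865478515625, 143.29656982421875), (29.232011795043945, 71.41911315917969), 4.763641834259033)
283.7164179104478 142.60616915422884
0.08344896 -0.99651206 283.7247 142.46327
ctr [ 0.48769082 -0.37298414  0.0335    ] dir [-0.00886483 -0.99996071  0.        ] yaw y-axis -0.008864948327127267
(289, 101) [ 0.48510742 -0.42163455  0.0335    ]
(282, 186) [ 0.48571809 -0.31865403  0.0335    ]
(287, 108) [ 0.48686409 -0.41354374  0.0335    ]
(282, 180) [ 0.48630075 -0.32635241  0.0335    ]
((487.78509521484375, -370.7070617675781), (36.186485290527344, 86.16712951660156), 0.19783994555473328)
```

{"name": "drive_tool", "arguments": {
  "plan": [
    [0,-6,-50,0,-0.07],
    [0,0,-5,-40,0],
    [0,0,0,-45,0],
    [0,0,0,-45,0],
    [0,0,0,-20,0],
    [0,0,0,0,0]
  ]
}}

```text
time: 11.7
eef_pos: [0.4942, -0.3613, 0.114]
orientation: [-0.006, 1.0, -0.003, -0.002]
contact_force: [0.0, -0.6, 0.5]
width: 0.0871
```

```bash
python3 - <<'E'
from h import *
s=observe(); print(s["eef_pos"],s["orientation"],s["qpos"].round(3),s["joint_vel"].round(3))
c=camera("wrist"); cv2.imwrite("pics/w6.png",c["pixels"][:,:,::-1])
E
```

```text
[ 0.49421148 -0.36128473  0.11403351] [-0.00646897  0.99997259 -0.00303138 -0.00194358] [-0.364  0.48  -0.196  0.009 -0.895  0.371] [ 0.017 -0.015  0.017  0.009  0.003 -0.003]
```

View pics/w6.png

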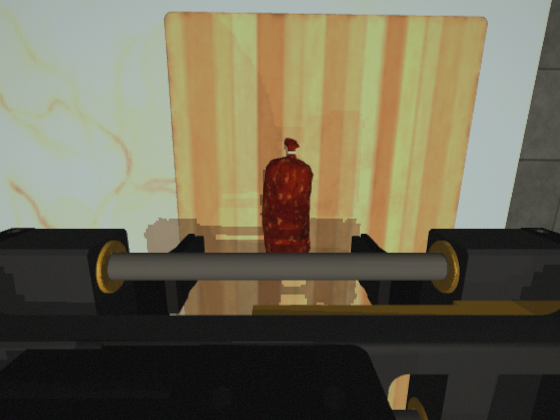

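{"name": "drive_tool", "arguments": {
  "plan": [
    [0,-5,-8,-20,-0.012],
    [0,0,0,-20,0],
    [0,0,0,-12,0],
    [0,0,0,0,0]
  ]
}}

```text
time: 12.25
eef_pos: [0.4956, -0.3697, 0.0693]
orientation: [-0.003, 1.0, -0.007, 0.005]
contact_force: [-1.6, -0.3, -0.2]
width: 0.0869
```

{"name": "drive_tool", "arguments": {
  "plan": [
    [0,-8,0,-12,0],
    [0,-2,0,-8,0],
    [0,0,0,0,0]
  ]
}}

```text
time: 12.62
eef_pos: [0.4859, -0.3699, 0.05]
orientation: [-0.003, 1.0, -0.007, 0.007]
contact_force: [0.3, -0.5, 0.6]
width: 0.0868
```

{"name": "drive_tool", "arguments": {
  "plan": [
    [0,2,0,-6,0],
    [0,0,0,0,0],
    [255,0,0,0,0],
    [255,0,0,0,0],
    [255,0,0,0,0],
    [255,0,0,0,0],
    [255,0,0,0,0]
  ]
}}

```text
time: 13.5
eef_pos: [0.4889, -0.3704, 0.0444]
orientation: [-0.003, 1.0, -0.008, 0.007]
contact_force: [0.5, -0.4, -0.7]
width: 0.0447
```

{"name": "drive_tool", "arguments": {
  "plan": [
    [255,0,0,0,0],
    [255,0,0,0,0],
    [255,0,0,0,0]
  ]
}}

```text
time: 13.88
eef_pos: [0.4885, -0.3703, 0.0444]
orientation: [-0.003, 1.0, -0.008, 0.007]
contact_force: [-0.6, -0.3, -0.3]
width: 0.0378
```

{"name": "drive_tool", "arguments": {
  "plan": [
    [255,0,0,15,0],
    [255,0,0,45,0],
    [255,0,0,50,0],
    [255,0,0,50,0],
    [255,0,0,0,0]
  ]
}}

```text
time: 14.5
eef_pos: [0.4875, -0.3698, 0.212]
orientation: [-0.003, 1.0, -0.008, 0.007]
contact_force: [-0.2, -0.4, -0.9]
width: 0.0378
```

{"name": "drive_tool", "arguments": {
  "plan": [
    [255,5,20,30,-0.1],
    [255,8,45,10,-0.17],
    [255,8,45,0,-0.17],
    [255,8,45,0,-0.17],
    [255,8,45,0,-0.17],
    [255,8,45,0,-0.17],
    [255,8,45,0,-0.17],
    [255,5,30,0,-0.17]
  ]
}}

```text
time: 15.5
eef_pos: [0.541, -0.0404, 0.25]
orientation: [0.618, 0.786, -0.009, -0.001]
contact_force: [1.5, -0.3, -2.1]
width: 0.0378
```

{"name": "drive_tool", "arguments": {
  "plan": [
    [255,6,30,0,-0.1],
    [255,6,25,0,-0.08],
    [255,0,0,0,0]
  ]
}}

```text
time: 15.88
eef_pos: [0.5516, 0.0187, 0.2482]
orientation: [0.687, 0.726, -0.01, -0.004]
contact_force: [0.8, 0.5, -1.8]
width: 0.038
```

```bash
python3 - <<'E'
from h import *
s=observe(); print(s["eef_pos"],s["orientation"],s["qpos"].round(3),s["joint_vel"].round(3))
c=camera("wrist"); cv2.imwrite("pics/w7.png",c["pixels"][:,:,::-1])
c=camera("side"); crop(c,"pics/s7.png",240,90,110,85,7)
E
```

```text
[0.55157353 0.01870165 0.24817421] [ 0.68745367  0.72614402 -0.01034658 -0.00390747] [ 0.329  0.268 -0.155  0.003 -1.17  -1.846] [-0.013 -0.009 -0.022 -0.    -0.01  -0.002]
```

View pics/w7.png

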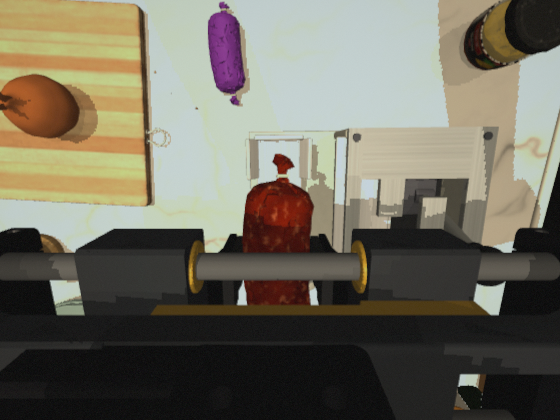

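View pics/s7.png

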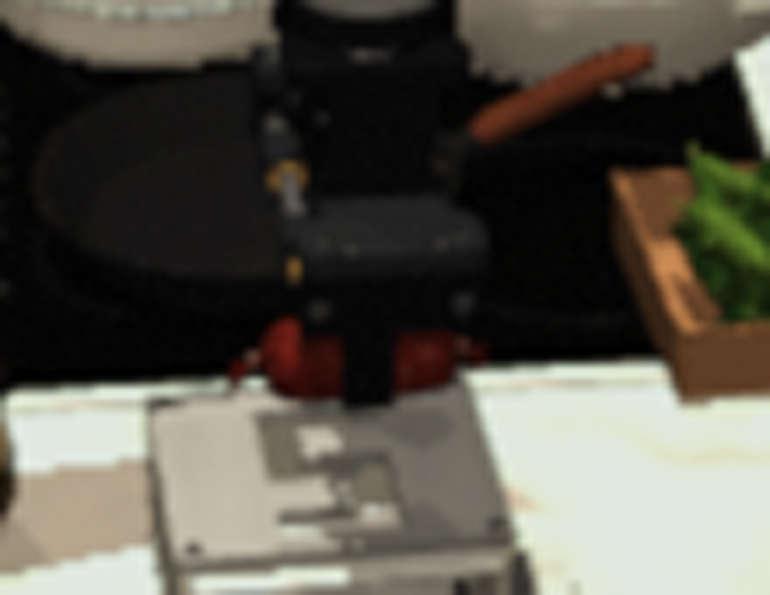

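```bash
python3 - <<'E'
from h import *
c=camera("wrist"); crop(c,"pics/w7z.png",230,115,130,100,6)
for q,z in (((283,156),.2373),((278,181),.2373)): print(onz(c,*q,z))
c2=camera("side"); D=lambda a,b:(240+(a+.5)/7-.5,90+(b+.5)/7-.5)
for q in ((236,368),(488,352),(262,360),(458,355),(368,370)):
    o,d=ray(c2,*D(*q)); print(q,(o+d*(.0187-o[1])/d[1]).round(4))
E
```

```text
[0.49471653 0.01740394 0.2373    ]
[0.50762986 0.01555554 0.2373    ]
(236, 368) [0.4979 0.0187 0.233 ]
(488, 352) [0.6064 0.0187 0.2353]
(262, 360) [0.5091 0.0187 0.2364]
(458, 355) [0.5935 0.0187 0.2345]
(368, 370) [0.5547 0.0187 0.229 ]
```

View pics/w7z.png

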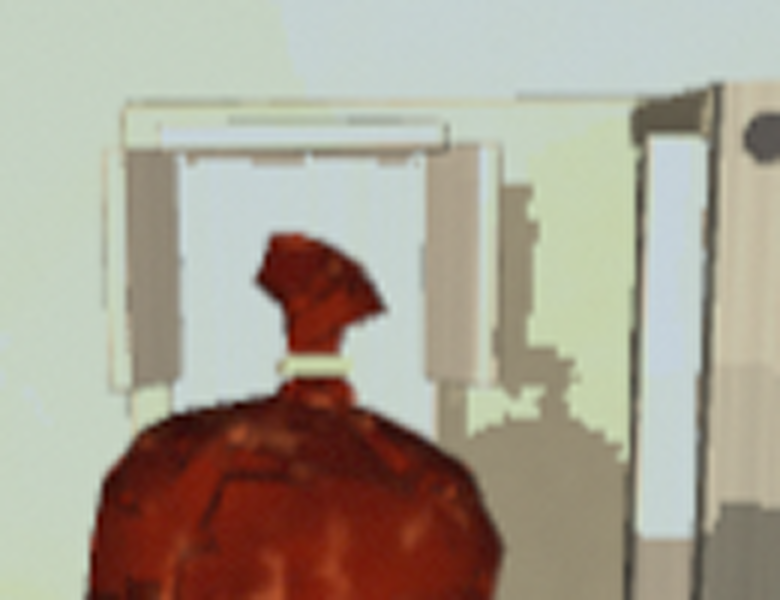

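```bash
python3 - <<'E'
from h import *
c=camera("wrist"); W=lambda a,b:(230+(a+.5)/6-.5,115+(b+.5)/6-.5)
L=onz(c,*W(180,300),.054);R_=onz(c,*W(424,300),.054); print("floor edges",L,R_,np.linalg.norm(L-R_),(L+R_)/2)
T1=onz(c,*W(126,300),.07);T2=onz(c,*W(480,300),.07); print("lip top inner",T1,T2,np.linalg.norm(T1-T2),(T1+T2)/2)
F=onz(c,*W(300,158),.054); F2=onz(c,*W(300,148),.069); print("front lip inner floor",F,"top",F2)
PF=onz(c,*W(716,86),.09); print("plate FR",PF)
a=.06;Ra=np.array([[np.cos(a),-np.sin(a)],[np.sin(a),np.cos(a)]])
for O in ([.5495,.119],):
    O=np.array(O)
    print("pred cradle ctr",O+Ra@[.0015,-.1],"local:",[ (Ra.T@(p[:2]-O)).round(4) for p in ((L+R_)/2,(T1+T2)/2,F,F2,PF)])
E
```

```text
floor edges [ 0.51310521 -0.0068805   0.054     ] [0.5106323  0.03940833 0.054     ] 0.04635484053066177 [0.51186875 0.01626391 0.054     ]
lip top inner [ 0.51247359 -0.015608    0.07      ] [0.50905762 0.0483331  0.07      ] 0.06403228491135936 [0.5107656  0.01636255 0.07      ]
front lip inner floor [0.48568187 0.01446668 0.054     ] top [0.48410181 0.01438907 0.069     ]
plate FR [0.47090577 0.08231822 0.09      ]
pred cradle ctr [0.5569937  0.01926989] local: [array([-0.0437, -0.1003]), array([-0.0448, -0.1001]), array([-0.07  , -0.1005]), array([-0.0716, -0.1005]), array([-0.0807, -0.0319])]
```

{"name": "drive_tool", "arguments": {
  "plan": [
    [255,2,0,-40,0.005],
    [255,0,0,-40,0],
    [255,0,0,-20,0],
    [255,0,0,0,0]
  ]
}}

```text
time: 16.62
eef_pos: [0.5535, 0.0131, 0.1478]
orientation: [0.688, 0.726, -0.009, -0.002]
contact_force: [-0.4, 0.5, -0.6]
width: 0.0381
```

{"name": "drive_tool", "arguments": {
  "plan": [
    [255,3,6,-15,0],
    [255,0,0,-15,0],
    [255,0,0,-6,0],
    [255,0,0,0,0]
  ]
}}

```text
time: 17.12
eef_pos: [0.5582, 0.0194, 0.1118]
orientation: [0.688, 0.726, -0.007, -0.001]
contact_force: [-0.5, -0.1, -1.6]
width: 0.0378
```

{"name": "drive_tool", "arguments": {
  "plan": [
    [255,-1,0,-10,0],
    [255,0,0,-4,0],
    [255,0,0,0,0]
  ]
}}

```text
time: 17.5
eef_pos: [0.5576, 0.0194, 0.0975]
orientation: [0.688, 0.726, -0.006, -0.001]
contact_force: [-0.8, 0.2, -0.9]
width: 0.0377
```

```bash
python3 - <<'E'
from h import *
s=observe(); print(s["eef_pos"],s["orientation"])
c=camera("wrist"); cv2.imwrite("pics/w8.png",c["pixels"][:,:,::-1])
c=camera("side"); crop(c,"pics/s8.png",240,120,110,85,7)
c=camera("scene"); crop(c,"pics/c8.png",215,135,100,75,8)
E
```

```text
[0.55756777 0.01944215 0.09750331] [ 6.87954491e-01  7.25726172e-01 -6.29645620e-03 -7.04219889e-04]
```

View pics/w8.png

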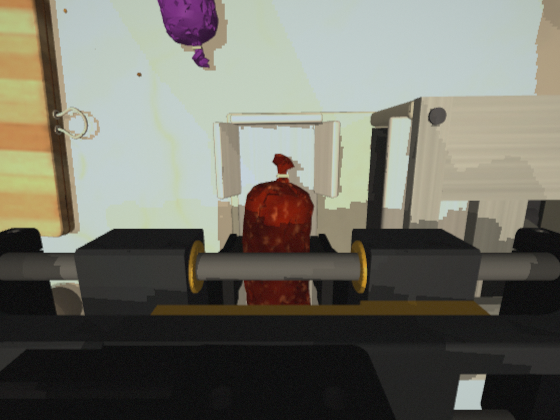

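View pics/s8.png

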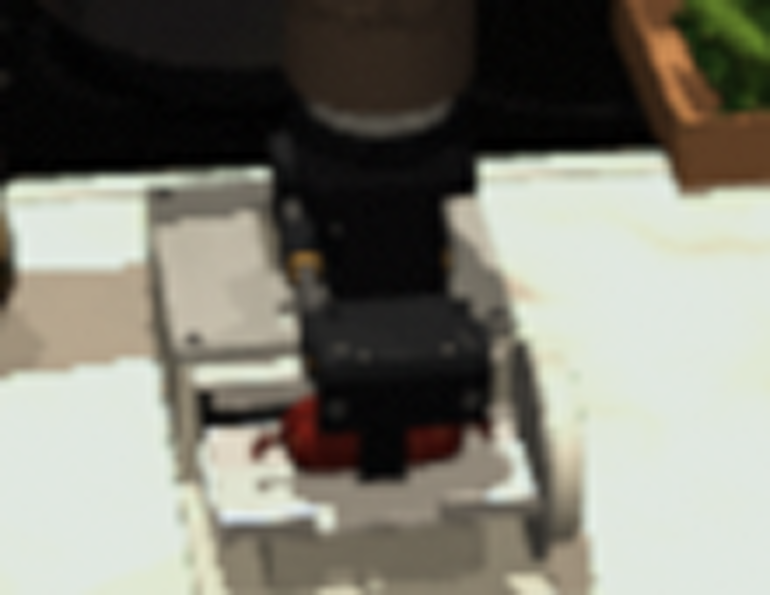

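View pics/c8.png

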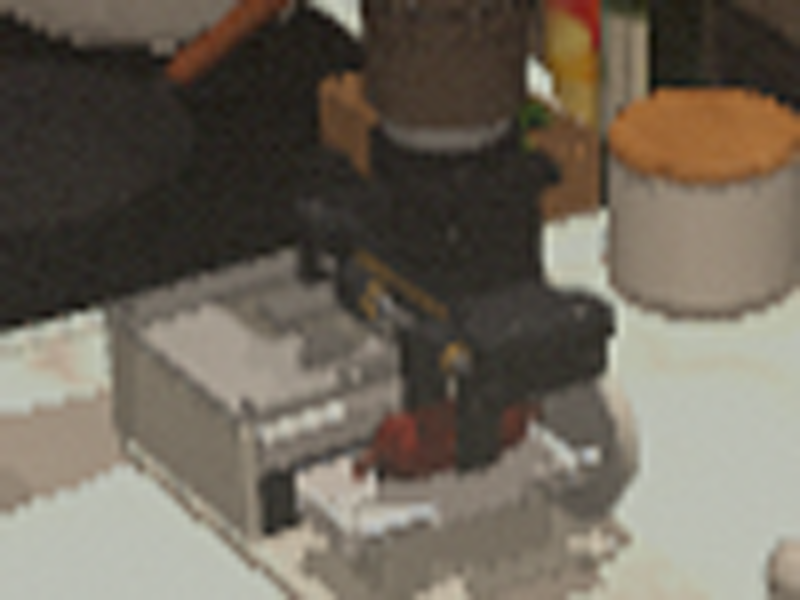

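{"name": "drive_tool", "arguments": {
  "plan": [
    [255,-1,0,-8,0],
    [255,0,0,-4,0],
    [255,0,0,0,0],
    [255,0,0,0,0]
  ]
}}

```text
time: 18.15
eef_pos: [0.5569, 0.0195, 0.0853]
orientation: [0.688, 0.726, -0.006, -0.0]
contact_force: [0.1, -0.1, -1.5]
width: 0.0378
```

{"name": "drive_tool", "arguments": {
  "plan": [
    [255,0,0,-2,0],
    [255,0,0,-1,0],
    [255,0,0,0,0]
  ]
}}

```text
time: 18.52
eef_pos: [0.5571, 0.0196, 0.0823]
orientation: [0.688, 0.726, -0.006, -0.0]
contact_force: [-0.8, -1.0, -1.2]
width: 0.0384
```

{"name": "drive_tool", "arguments": {
  "plan": [
    [255,0,0,-1,0],
    [255,0,0,0,0]
  ]
}}

```text
time: 18.77
eef_pos: [0.5573, 0.0196, 0.0819]
orientation: [0.688, 0.726, -0.005, -0.0]
contact_force: [-0.4, -0.1, -0.9]
width: 0.0378
```

{"name": "drive_tool", "arguments": {
  "plan": [
    [255,0,0,-1,0],
    [255,0,0,0,0]
  ]
}}

```text
time: 19.02
eef_pos: [0.5574, 0.0197, 0.0819]
orientation: [0.688, 0.726, -0.005, 0.0]
contact_force: [-0.4, 0.3, -1.4]
width: 0.0381
```

{"name": "drive_tool", "arguments": {
  "plan": [
    [255,0,0,-2,0],
    [255,0,0,0,0]
  ]
}}

```text
time: 19.27
eef_pos: [0.5576, 0.0198, 0.082]
orientation: [0.687, 0.726, -0.005, 0.001]
contact_force: [-0.6, 0.9, -1.4]
width: 0.0377
```

{"name": "drive_tool", "arguments": {
  "plan": [
    [255,-1,-1,-2,0]
  ]
}}

```text
time: 19.4
eef_pos: [0.5578, 0.0197, 0.0816]
orientation: [0.687, 0.727, -0.004, 0.001]
contact_force: [-5.0, 5.8, 16.5]
width: 0.0378
```

```bash
python3 - <<'E'
from h import *
s=observe(); print(s["eef_pos"],s["orientation"],s["contact_force"],s["wrist_torque"])
c=camera("wrist"); cv2.imwrite("pics/w9.png",c["pixels"][:,:,::-1])
c=camera("side"); crop(c,"pics/s9.png",260,150,80,60,8)
E
```

```text
[0.5578406  0.01965443 0.08163189] [ 0.68703429  0.72661464 -0.00360273  0.00143689] [-4.98179245  5.7576722  16.54322937] [ 1.77726555  1.41814895 -0.04102626]
```

View pics/s9.png

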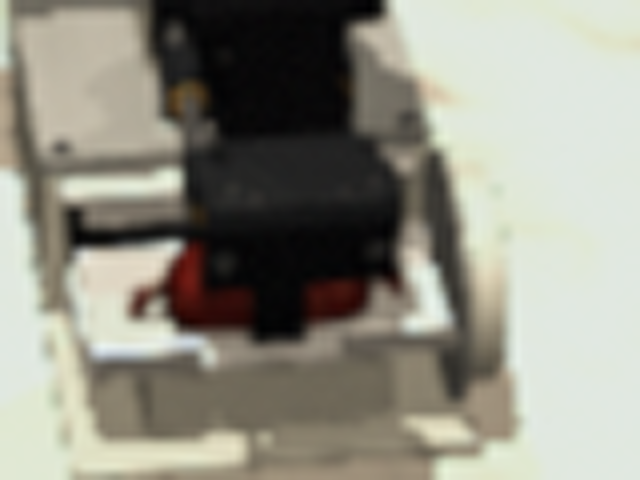

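View pics/w9.png

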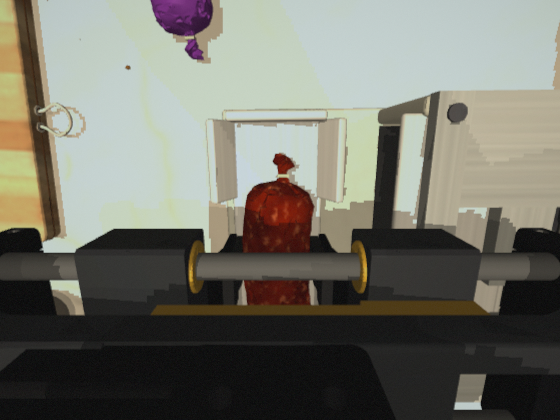

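{"name": "drive_tool", "arguments": {
  "plan": [
    [255,0,0,0,0],
    [255,0,0,0,0],
    [110,0,0,0,0],
    [90,0,0,0,0],
    [90,0,0,0,0],
    [90,0,0,0,0]
  ]
}}

```text
time: 20.25
eef_pos: [0.5581, 0.0195, 0.0807]
orientation: [0.687, 0.727, -0.003, 0.002]
contact_force: [-0.7, -0.3, 0.4]
width: 0.056
```

Released at 56 mm opening; lifting straight up.

{"name": "drive_tool", "arguments": {
  "plan": [
    [90,0,0,8,0],
    [90,0,0,15,0],
    [90,0,0,40,0],
    [90,0,0,50,0],
    [60,0,0,50,0],
    [0,0,0,0,0]
  ]
}}

```text
time: 21.0
eef_pos: [0.5578, 0.0191, 0.2545]
orientation: [0.687, 0.727, -0.002, 0.003]
contact_force: [-0.1, -0.1, -0.4]
width: 0.0688
```

```bash
python3 - <<'E'
from h import *
s=observe(); print(s["eef_pos"],s["contact_force"],s["width"])
c=camera("wrist"); cv2.imwrite("pics/w10.png",c["pixels"][:,:,::-1])
c=camera("side"); crop(c,"pics/s10.png",240,120,110,85,7)
E
```

```text
[0.5578381  0.01906446 0.2545463 ] [-0.07181322 -0.08703176 -0.4246625 ] 0.06883244058818726
```

View pics/w10.png

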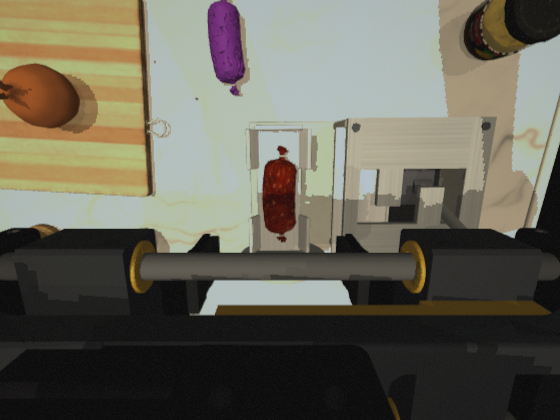

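View pics/s10.png

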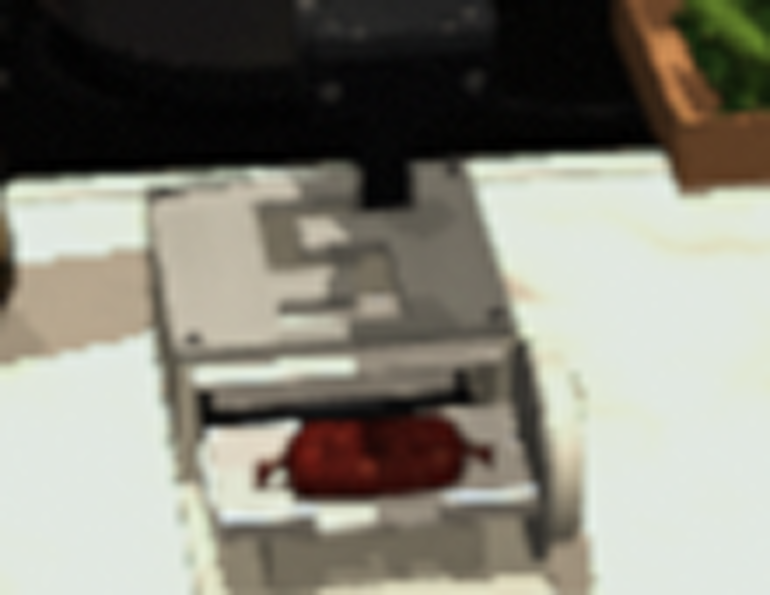

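```bash
python3 - <<'E'
from h import *
c=camera("wrist");a=.06;Ra=np.array([[np.cos(a),-np.sin(a)],[np.sin(a),np.cos(a)]]);O=np.array([.5495,.119])
for q in ((282,148),(282,240),(280,158),(280,234)): p=onz(c,*q,.0705); print(q,p.round(4),(Ra.T@(p[:2]-O)).round(4))
h=cv2.cvtColor(c["pixels"],cv2.COLOR_RGB2HSV)
m=(((h[...,0]<7)|(h[...,0]>172))&(h[...,1]>120)).astype(np.uint8); m[:145]=0;m[244:]=0;m[:,:255]=0;m[:,310:]=0
print(cv2.minAreaRect(max(cv2.findContours(m,0,2)[0],key=cv2.contourArea)))
s=np.argwhere(m)[:,::-1].mean(0);p=onz(c,*s,.0705);print((Ra.T@(p[:2]-O)).round(4))
E
```

```text
(282, 148) [0.4996 0.0199 0.0705] [-0.0558 -0.0959]
(282, 240) [0.6034 0.0261 0.0705] [ 0.0482 -0.0959]
(280, 158) [0.5102 0.0184 0.0705] [-0.0452 -0.0981]
(280, 234) [0.5963 0.0234 0.0705] [ 0.0409 -0.0982]
((279.1205749511719, 199.472412109375), (32.813438415527344, 77.00460052490234), 1.1457629203796387)
[-0.0005 -0.0992]
```

{"name": "drive_tool", "arguments": {
  "plan": [
    [0,0,-30,30,0],
    [0,0,-50,30,0],
    [0,0,-50,0,0],
    [0,0,0,0,0],
    [0,0,0,0,0]
  ]
}}

```text
time: 21.78
eef_pos: [0.5517, -0.1143, 0.3025]
orientation: [0.686, 0.727, -0.012, -0.005]
contact_force: [0.7, 0.4, -0.6]
width: 0.0873
```

```bash
python3 - <<'E'
from h import *
s=observe(); print(s["eef_pos"],s["contact_force"],s["joint_vel"].round(3))
c=camera("scene"); crop(c,"pics/c11.png",190,130,160,120,5)
k=[.585,.206,.146]; print(proj(c,[k]))
c=camera("side"); crop(c,"pics/s11.png",210,115,150,120,5); print(proj(c,[k]))
E
```

```text
[ 0.55169022 -0.11432415  0.30248554] [ 0.68043721  0.36398018 -0.57226503] [-0.016  0.013 -0.014 -0.003 -0.003  0.003]
[[255.4890037 156.462391 ]]
[[296.8007956  134.23834299]]
```

View pics/c11.png

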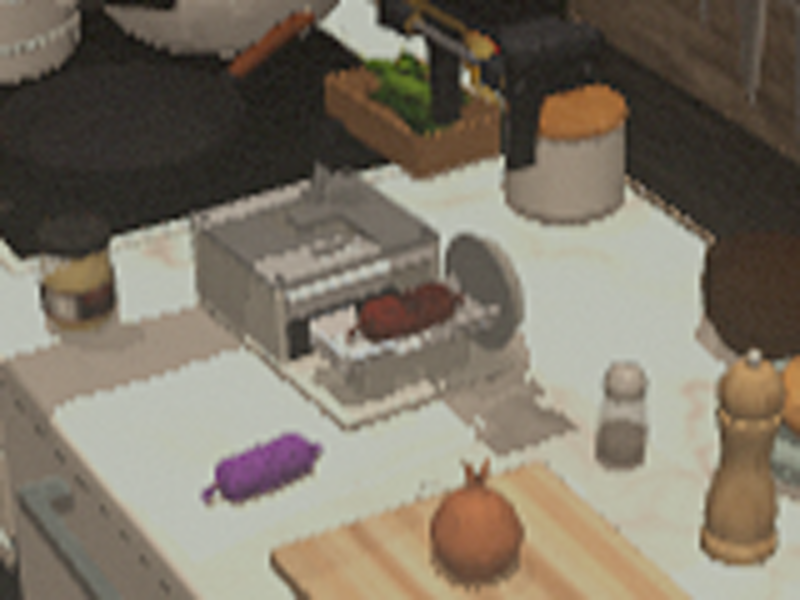

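View pics/s11.png

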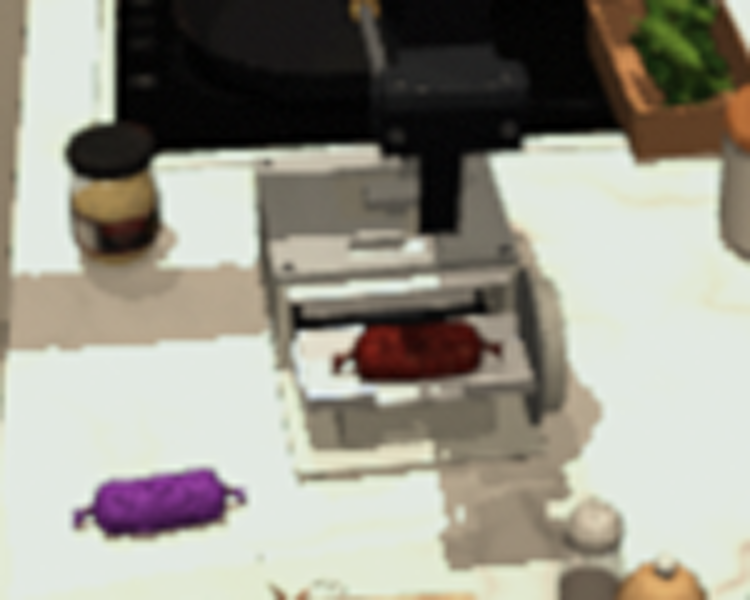

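```bash
python3 -c "
from station import close_job
print(close_job())"
```

```text
the job is handed in; nothing more can be done
None
```

The slicer is ready to cut and the job is handed in, about 22 s into the 64 s allowed. The lever is home at the end of the last leg, and the dry sausage lies in the uncovered cradle.

- **Lever:** I gripped the knob and moved it back, left 45 mm, to the front, left 45 mm and back until it stopped against about 7.5 N. A wrist picture after letting go showed the knob within about 1.5 pixels of the end notch, and the cover was off the cradle.
- **Sausage:** I lifted it from the board, turned it a quarter turn and lowered it between the lips until it touched the floor, where the last small step pressed with about 16 N. I then let go there, and it looks flat in the pictures.
- **Placing:** Sideways it is within about 1 mm of the centre line by its outline centre, and up to 4 mm off by its tied ends. Lengthwise the checks disagree. The outline centre puts it about 2 mm towards the front lip, and the tied ends about 5 mm. The side picture puts it slightly towards the blade.
- **Bystanders:** The last pictures show the onion, mustard jar, salt shaker and pepper mill upright where they stood. I judged this by eye, not by measuring.
- **Less certain:** The black knob hardly shows against the hob in the last pictures, so I judged the lever's final position from its stalk, which was still at the back end.

The arm was clear of everything at hand-in. One of my enlarged pictures came out at 840 x 760, over the 800 x 600 limit.

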